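# Line up the honey jars by size for labelling

### The arm

A 6-joint arm with a two-finger parallel gripper is mounted at the origin on the work surface. World frame = base frame: x ahead of the robot, y to its left, z up, the work surface at z = 0. Lengths are in m, angles in rad, forces in N, time in s.
With the tool pointing down it reaches from about 0.25 to 0.85 m from the base axis. Payload 12.5 kg.
Tool frame: the origin (TCP) lies midway between the tips of the shut fingers; the grasp point (between the pads) lies 19 mm behind it (grasp_offset is the distance from the TCP to the grasp point, in m); z points along the fingers, y is the direction in which the jaws open and shut (so a half turn about z gives the same grasp; the last joint's range is limited). The gripper opens to 93 mm and grips with 3 to 60 N. Pads are 15 mm wide; open, the fingers measure 128 mm over their backs; the gripper's body (75 mm by 188 mm) begins 65 mm behind the grasp point.
Start: joints at [1.215, 0.351, 1.652, -0, 1.139, -0.085], TCP at [0.147, 0.53, 0.219] pointing down, gripper open.
Joint ranges: [-2.75, 2.75], [-0.79, 2.1], [0.01, 2.65], [-1.57, 4.71], [0.07, 3.14], [-2.87, 2.87]. Speed limits (rad/s): [2.22, 2.22, 2.79, 3.14, 3.14, 3.14].

### API

Orientations are given as a unit quaternion [w, x, y, z].
In Python, from workcell import get_state, snapshot, camera_model, hand_in, grasp_offset gives the robot as it stands.
- The arm moves only by the shell command python3 -m crank 'ROWS' [FORCE]. ROWS is JSON, a list that holds one entry, the list of rows, each a list of 7 numbers: the turn, a rotation vector about the tool's x, y, z in rad, then the shift along the tool's x, y, z in m, then the opening, from 0 (shut) to 1 (fully open). A call has exactly 8 rows; each row is the pose to reach, as a shift and turn from the pose commanded when the call began, along the tool's axes at that moment; what a row does not reach only later rows make up. A row lasts 1/12 s, in which the tool goes at most 41.7 mm and 7.16 degrees, less where a joint would pass 70% of its speed; a pose out of reach is approached as far as the arm can. A call with a gripper value outside its range is refused whole. The fingers move at their own pace and stop on an object; FORCE is the grip in N (left out, the last holds). Time passes only in rows, so rows that repeat a pose let the fingers close, or fill a call up. It gives the time, the measured TCP pose, the force and the opening at its end, in the units of the state.
- get_state(): the state, without advancing time (a new reading comes with each control period).
- snapshot(name): name is "scene" or "top"; returns (picture, depth): 480x640x3 uint8, blue, green, red; 480x640 float32, m along the optical axis (not along the pixel's ray), 0 where there is no reading.
- camera_model(name): a dict with "camera_matrix" (3x3 intrinsics, pixels), "position" and "attitude" of the camera in the world. Camera axes: x right, y up, looking along -z (the intrinsics and any distortion apply to the point x, -y, -z); pixel columns grow to the right and rows downward; lengths in m; the calibration is good to about 2 mm. A picture is of the moment at which its call begins. camera_model takes no time and is no camera call.
- hand_in(): hands the job in, once; it reports no verdict.
The state is a dict: "time_s": time; "qpos": joint angles; "joint_velocities": joint speeds; "tau": joint torques, N m; "eef_pos": TCP position; "eef_rot": TCP orientation; "wrist_force": force on the tool from outside, world axes, zero at the start; "torque": the same for the moment, N m; "width": finger opening in m.
Only numpy, scipy, OpenCV 4.12 (cv2) and the standard library are available. Lean on these libraries where they do the work, as an engineer would, in place of code of your own. Each camera call takes 0.05 s, during which the arm holds its last target. There are 200 camera calls.

### The job

Line up the four filled honey jars in order of size on the four round mats of the labelling board, one jar standing centred on each mat: the smallest on the mat next to the label dispenser, then the next larger, up to the largest at the other end. Keep the jars upright, leave the steel beaker where it is, and let go of everything at the end.

Things in the scene. Friction and masses are not known exactly. Their poses are not given: they have to be found in the camera images.
- jar_1: The smallest honey jar: a straight-sided upright cylinder of amber glass with a gold-coloured metal lid of the same diameter (the top 14 mm), 40 mm in diameter, 46 mm high overall, about 80 g (may vary by a quarter), standing loose on the table at the start. Origin: centre of its underside; z up its axis.
- jar_2: The second smallest honey jar: a straight-sided upright cylinder of amber glass with a gold-coloured metal lid of the same diameter (the top 14 mm), 49 mm in diameter, 64 mm high overall, about 160 g (may vary by a quarter), standing loose on the table at the start. Origin: centre of its underside; z up its axis.
- jar_3: The second largest honey jar: a straight-sided upright cylinder of amber glass with a gold-coloured metal lid of the same diameter (the top 14 mm), 58 mm in diameter, 84 mm high overall, about 300 g (may vary by a quarter), standing loose on the table at the start. Origin: centre of its underside; z up its axis.
- jar_4: The largest honey jar: a straight-sided upright cylinder of amber glass with a gold-coloured metal lid of the same diameter (the top 14 mm), 67 mm in diameter, 106 mm high overall, about 480 g (may vary by a quarter), standing loose on the table at the start. Origin: centre of its underside; z up its axis.
- mat_a: Fixed dark round rubber mat, 72 mm in diameter and 3 mm thick, on the 10 mm thick wooden labelling board (90 mm deep, 560 mm long); one of four in a row about 90 mm apart, at the left end (+y side) of the row, as seen from the robot. Origin: centre of its underside, on the board's top; its upper face, where a jar stands, is 3 mm above that, 13 mm above the table. x points across the row away from the robot (roughly), y along the row to the left.
- mat_b: Fixed dark round rubber mat, 72 mm in diameter and 3 mm thick, on the 10 mm thick wooden labelling board (90 mm deep, 560 mm long); one of four in a row about 90 mm apart, second from the left, as seen from the robot. Origin: centre of its underside, on the board's top; its upper face, where a jar stands, is 3 mm above that, 13 mm above the table. x points across the row away from the robot (roughly), y along the row to the left.
- mat_c: Fixed dark round rubber mat, 72 mm in diameter and 3 mm thick, on the 10 mm thick wooden labelling board (90 mm deep, 560 mm long); one of four in a row about 90 mm apart, third from the left, as seen from the robot. Origin: centre of its underside, on the board's top; its upper face, where a jar stands, is 3 mm above that, 13 mm above the table. x points across the row away from the robot (roughly), y along the row to the left.
- mat_d: Fixed dark round rubber mat, 72 mm in diameter and 3 mm thick, on the 10 mm thick wooden labelling board (90 mm deep, 560 mm long); one of four in a row about 90 mm apart, at the right end (-y side) of the row, as seen from the robot. Origin: centre of its underside, on the board's top; its upper face, where a jar stands, is 3 mm above that, 13 mm above the table. x points across the row away from the robot (roughly), y along the row to the left.
- dispenser: Fixed label dispenser: a white paper roll, 68 mm in diameter, on a grey stand (84 mm across the row, 54 mm along it, 80 mm high), on the board just past one end of the row of mats, about 100 mm from the end mat's centre; it can be at either end. A small open wooden tray of flat paper labels (30 mm high) stands past the other end. Origin: centre of its underside.
- beaker: Open, empty stainless-steel beaker, 66 mm in diameter at the rim, 60 mm high, standing loose among the jars; it is not part of the row and is to be left where it stands. Origin: centre of its underside.
Not all that is in view belongs to the job. Leave any black look-alike of the jar_4 alone. What is shaped like the jar_1 but red is not meant.

How it is judged:
By the outcome, as a careful person would: the job done as asked, in the order asked, and still so for the second after the job is handed in, with the robot touching nothing.
It also fails if it takes over 112 s, if anything falls off the work surface, if the arm or the gripper's body presses on something with over 40 N, if the wrist force passes 120 N, or if a joint passes its speed limit or range.

## Working session

There is one attempt and no reset: what is moved stays moved. The work goes in short steps, Python scripts to look and compute and a shell command to move; the robot and the scene stay as the last step left them, time stands still between calls to the robot, and variables do not carry over. Pictures are saved under pics/ and viewed, about 12 in all and at most 16, crops included, and the job is handed in when it is done.

```bash
ls; mkdir -p pics; python3 - <<'E'
from workcell import *
import cv2,numpy as np
print(get_state())
for n in("scene","top"):
    p,d=snapshot(n); cv2.imwrite(f"pics/{n}0.png",p); np.savez(f"/tmp/{n}0.npz",p=p,d=d); print(n,camera_model(n))
print(grasp_offset)
E
```

```text
pics
{'time_s': 0.0, 'qpos': array([ 1.21538751e+00,  3.51211929e-01,  1.65240770e+00,  2.40741719e-06,
        1.13911670e+00, -8.46034590e-02]), 'joint_velocities': array([ 1.03110340e-04,  7.99727839e-04,  2.26246927e-03, -2.59889347e-04,
        3.39993464e-04,  5.57673621e-05]), 'tau': array([-1.85878285e-03, -4.97315633e+01, -2.85257810e+01,  6.98617660e-02,
        2.55912443e-02, -1.13986980e-04]), 'eef_pos': array([0.1469867 , 0.52964145, 0.21812098]), 'eef_rot': array([-1.25861780e-04,  1.34989791e-01,  9.90846824e-01, -5.57814665e-04]), 'wrist_force': array([-0.10463334, -0.62232835, -0.28874167]), 'torque': array([ 0.02991934, -0.00108216, -0.00056767]), 'width': 0.09308258670102881}
scene {'camera_matrix': array([[554.59946318,   0.        , 334.36577493],
       [  0.        , 554.59946318, 239.00874665],
       [  0.        ,   0.        ,   1.        ]]), 'position': array([1.19457892, 0.79824421, 0.75992869]), 'attitude': array([0.27705333, 0.15928303, 0.44026266, 0.83907041])}
top {'camera_matrix': array([[492.45093428,   0.        , 327.09964307],
       [  0.        , 492.45093428, 244.39436464],
       [  0.        ,   0.        ,   1.        ]]), 'position': array([ 0.42363693, -0.01367747,  0.94648288]), 'attitude': array([-0.7034815 , -0.04595724,  0.04035848,  0.7080769 ])}
0.0188
```

View pics/scene0.png

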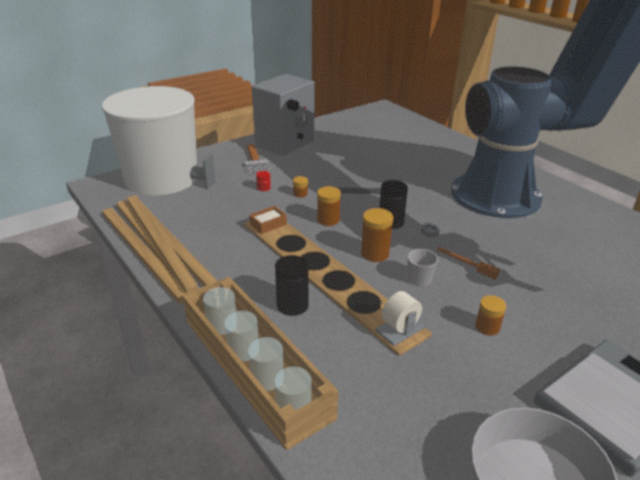

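View pics/top0.png

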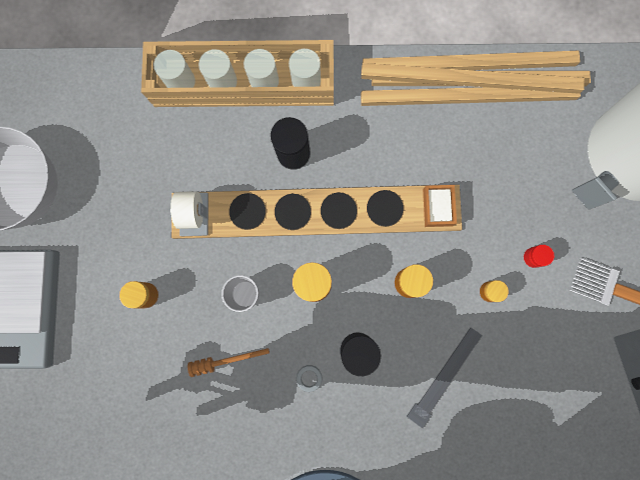

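```bash
cat > h.py <<'E'
import cv2,numpy as np
from scipy.spatial.transform import Rotation as R
from workcell import *
def cam(n):
    m=camera_model(n);q=m["attitude"];return m["camera_matrix"],np.array(m["position"]),R.from_quat([*q[1:],q[0]]).as_matrix()
def rays(n,uv):
    K,p,A=cam(n);uv=np.atleast_2d(uv).astype(float)
    d=np.c_[(uv[:,0]-K[0,2])/K[0,0],-(uv[:,1]-K[1,2])/K[1,1],-np.ones(len(uv))]
    return p,d@A.T
def plane(n,uv,z):
    p,d=rays(n,uv);return p+d*((z-p[2])/d[:,2])[:,None]
def cloud(n,d,mask):
    v,u=np.nonzero(mask&(d>0));p,r=rays(n,np.c_[u,v]);return p+r*d[v,u][:,None]
def tri(uv1,uv2):
    p,a=rays("top",uv1);q,b=rays("scene",uv2);a,b=a[0]/np.linalg.norm(a[0]),b[0]/np.linalg.norm(b[0])
    s=np.linalg.lstsq(np.c_[a,-b],q-p,rcond=None)[0];x,y=p+s[0]*a,q+s[1]*b
    return (x+y)/2,np.linalg.norm(x-y)
def proj(n,X):
    K,p,A=cam(n);c=(np.atleast_2d(X)-p)@A;c=c*[1,-1,-1];u=c@K.T;return u[:,:2]/u[:,2:]
def comps(mask,amin):
    n,l,s,c=cv2.connectedComponentsWithStats(mask.astype(np.uint8));return [(l==i,s[i],c[i]) for i in range(1,n) if s[i,4]>=amin]
def hsv(p): return cv2.cvtColor(p,cv2.COLOR_BGR2HSV).astype(int)
def gold(p):
    h=hsv(p);return (h[...,0]>=16)&(h[...,0]<=30)&(h[...,1]>130)&(h[...,2]>90)
def top_circle(c,tol=.006):
    zt=np.percentile(c[:,2],90);s=c[abs(c[:,2]-zt)<tol]
    (x,y),r=cv2.minEnclosingCircle(s[:,:2].astype(np.float32));return np.r_[x,y,np.median(s[:,2])],2*r,s.mean(0)
E
python3 - <<'E'
from h import *
np.set_printoptions(precision=4,suppress=True)
D={n:np.load(f"/tmp/{n}0.npz") for n in("top","scene")}
for n in D:
    p,d=D[n]["p"],D[n]["d"]; print(n)
    for m,s,c in comps(gold(p),60):
        k=cloud(n,d,m)
        if len(k)<20: continue
        print(" gold",s,*top_circle(k))
    h=hsv(p); dark=h[...,2]<45
    for m,s,c in comps(dark,150):
        if s[4]>4000: continue
        k=cloud(n,d,m); e=cv2.fitEllipse(max(cv2.findContours(m.astype(np.uint8),0,1)[0],key=len))
        print(" dark",s,e[0],plane(n,e[0],.013)[0],np.median(k[:,2]) if len(k) else 0)
    h=(h[...,1]<40)
    if n=="top":
        g=np.zeros(d.shape,bool); g[265:320,215:265]=1
        k=cloud(n,d,g); k=k[(k[:,2]>.05)&(k[:,2]<.07)];print("beaker",cv2.minEnclosingCircle(k[:,:2].astype(np.float32)),k[:,2].max())
        for nm,(a,b,c2,e2) in dict(disp=(185,245,160,212),tray=(180,235,415,470),black1=(110,175,265,315),black2=(325,380,335,385)).items():
            g=np.zeros(d.shape,bool); g[a:b,c2:e2]=1;k=cloud(n,d,g);k=k[k[:,2]>.02];print(nm,k.min(0),k.max(0))
E
```

```text
top
 gold [ 293  263   38   39 1181] [0.4631 0.0191 0.1065] 0.06648358702659607 [0.463  0.0192 0.1065]
 gold [397 265  36  32 901] [ 0.465  -0.1625  0.0844] 0.056914471089839935 [ 0.4651 -0.1623  0.0844]
 gold [120 281  30  27 637] [0.4448 0.3406 0.0644] 0.04983798414468765 [0.4443 0.34   0.0644]
 gold [481 281  27  21 430] [ 0.4468 -0.3149  0.0464] 0.03961484506726265 [ 0.4471 -0.3146  0.0465]
 dark [ 271  118   39   51 1129] (290.4029541015625, 141.97705078125) [0.7411 0.0641 0.013 ] 0.1050215210706415
 dark [230 194  19  26 306] (238.36672973632812, 205.32122802734375) [0.6155 0.1643 0.013 ] 0.013633910549396222
beaker ((0.4450036585330963, 0.15047985315322876), 0.03325445204973221) 0.06419768000556869
disp [0.5567 0.2218 0.02  ] [0.6387 0.2757 0.0934]
tray [ 0.571  -0.2483  0.02  ] [ 0.6468 -0.1921  0.0453]
black1 [0.6885 0.0256 0.0207] [0.7565 0.0911 0.1116]
black2 [ 0.3072 -0.0948  0.0214] [ 0.3725 -0.0298  0.1111]
scene
 gold [294 177  14  12 136] [ 0.4478 -0.3127  0.0442] 0.04832499474287033 [ 0.4476 -0.3089  0.044 ]
 gold [318 187  23  17 315] [ 0.4625 -0.1603  0.0823] 0.06640830636024475 [ 0.4665 -0.1571  0.0821]
 gold [364 208  30  23 537] [0.4617 0.023  0.1045] 0.07283029705286026 [0.4647 0.0249 0.1044]
 gold [481 296  25  23 435] [0.4439 0.3454 0.0626] 0.05066933482885361 [0.4456 0.3457 0.0624]
 dark [466  86  24  48 717] (477.7145080566406, 109.4385757446289) [-0.4397 -0.4414  0.013 ] 0.2611186430525636
 dark [381 181  26  47 685] (393.0970153808594, 200.3900604248047) [ 0.274  -0.1228  0.013 ] 0.08972577804361814
 dark [276 257  32  57 879] (291.3371276855469, 282.3992614746094) [0.6902 0.0115 0.013 ] 0.08851920454665485
```

```bash
python3 - <<'E'
from h import *
np.set_printoptions(precision=4,suppress=True)
D={n:np.load(f"/tmp/{n}0.npz") for n in("top","scene")}
E={}
for n,(a,b,c,e) in dict(top=(188,232,222,410),scene=(230,320,270,388)).items():
    p=D[n]["p"];h=hsv(p);g=np.zeros(h.shape[:2],bool);g[a:b,c:e]=1
    print(n,[tuple(h[y,x]) for x,y in ([(295,212),(245,225),(290,191)] if n=="top" else [(292,244),(363,302),(300,255)])])
    for t in (70,):
        r=[]
        for m,s,c in comps(g&(h[...,2]<t)&(h[...,1]<90),120):
            q=cv2.convexHull(max(cv2.findContours(m.astype(np.uint8),0,1)[0],key=len));e=cv2.fitEllipse(q)
            print(t,s,e,plane(n,e[0],.013)[0],np.median(cloud(n,D[n]["d"],m)[:,2]));r.append(e[0])
        E[n]=sorted(r)
for i in range(4): print("tri",*tri(E["top"][i],E["scene"][::-1][i]))
L={n:sorted([cv2.minEnclosingCircle(np.argwhere(m)[:,::-1].astype(np.float32))[0] for m,s,c in comps(gold(D[n]["p"]),100)]) for n in D}
for i in range(4): print("lid (approx)",*tri(L["top"][i],L["scene"][::-1][i]))
E
```

```text
top [(np.int64(150), np.int64(5), np.int64(54)), (np.int64(150), np.int64(5), np.int64(56)), (np.int64(18), np.int64(112), np.int64(214))]
70 [ 367  190   36   36 1000] ((384.7192077636719, 207.6816864013672), (35.30111312866211, 35.7239990234375), 97.03661346435547) [ 0.6087 -0.118   0.013 ] 0.013701966487632444
70 [230 193  35  36 995] ((246.9658966064453, 210.716552734375), (35.18679428100586, 35.779056549072266), 55.04010772705078) [0.6048 0.1475 0.013 ] 0.013631650954795904
70 [321 193  36  35 997] ((338.3763122558594, 210.18234252929688), (35.371028900146484, 35.49980926513672), 0.15357740223407745) [ 0.6045 -0.0287  0.013 ] 0.013604481801776425
70 [275 194  36  36 996] ((292.328369140625, 211.2964630126953), (35.069313049316406, 35.839115142822266), 49.964786529541016) [0.603 0.06  0.013] 0.013560803662123755
scene [(np.int64(10), np.int64(29), np.int64(53)), (np.int64(165), np.int64(21), np.int64(49)), (np.int64(17), np.int64(115), np.int64(138))]
70 [277 236  28  15 329] ((290.666259765625, 242.93069458007812), (14.722302436828613, 27.409908294677734), 88.96794891357422) [ 0
[... 293 characters left out ...]
4975586, 30.488515853881836), 91.79008483886719) [0.6036 0.064  0.013 ] 0.011659759074382214
70 [348 292  32  21 548] ((363.6111145019531, 302.2990417480469), (21.334720611572266, 32.27983093261719), 94.59354400634766) [0.6058 0.1522 0.013 ] 0.011764847000747536
tri [0.6044 0.1489 0.0102] 0.002515268720156821
tri [0.6026 0.0609 0.0108] 0.0022960385611484747
tri [ 0.6251 -0.0371 -0.0479] 0.022624716961562454
tri [ 0.6081 -0.1174  0.0109] 0.0025525480788988002
lid (approx) [0.4425 0.3426 0.053 ] 0.001369750543921038
lid (approx) [0.4619 0.021  0.0981] 0.0031477411626087753
lid (approx) [ 0.4636 -0.1597  0.0771] 0.00011839279224651454
lid (approx) [ 0.4475 -0.3113  0.0394] 0.0010725795711487235
```

```bash
cat > go.py <<'E'
# usage: go.py x y z  -> needed shift in current tool axes and yaw turn so tool y -> world +x
import sys;from h import *
s=get_state();q=s["eef_rot"];A=R.from_quat([*q[1:],q[0]])
np.set_printoptions(precision=4,suppress=True)
T=np.array([[0,1,0],[1,0,0],[0,0,-1.]]).T
print("t",round(s["time_s"],2),"pos",s["eef_pos"],"shift",A.inv().apply(np.array(sys.argv[1:4],float)-s["eef_pos"]),"turn",(A.inv()*R.from_matrix(T)).as_rotvec(),"F",s["wrist_force"],"w",s["width"])
E
python3 -m crank '[[[0,0,0.12,-0.030,-0.009,0,1],[0,0,0.24,-0.060,-0.018,0,1],[0,0,0.36,-0.090,-0.027,0,1],[0,0,0.48,-0.120,-0.036,0,1],[0,0,0.60,-0.150,-0.045,0,1],[0,0,0.72,-0.180,-0.054,0,1],[0,0,0.84,-0.210,-0.063,0,1],[0,0,0.96,-0.240,-0.072,0,1]]]' 30; python3 go.py .4445 .340 .11
```

```text
time_s: 0.77
eef_pos: [0.3601, 0.3953, 0.2185]
eef_rot: [-0.0, 0.58, 0.815, -0.0]
wrist_force: [0.4, 0.1, 0.1]
width: 0.0932
t 0.77 pos [0.3601 0.3953 0.2185] shift [-0.0798  0.0616  0.1084] turn [-0.0004  0.0002  0.3341] F [0.4002 0.0606 0.0952] w 0.09319421127822489
```

```bash
python3 -m crank '[[[0,0,0.10,-0.020,0.015,0.015,1],[0,0,0.20,-0.040,0.031,0.035,1],[0,0,0.30,-0.060,0.046,0.060,1],[0,0,0.334,-0.080,0.0616,0.085,1],[0,0,0.334,-0.080,0.0616,0.108,1],[0,0,0.334,-0.080,0.0616,0.108,1],[0,0,0.334,-0.080,0.0616,0.108,1],[0,0,0.334,-0.080,0.0616,0.108,1]]]' 30; python3 - <<'E'
from h import *
p,d=snapshot("top");q,_=snapshot("scene")
cv2.imwrite("pics/a.png",np.hstack([p[200:400,:320],q[180:380,320:]]))
E
python3 go.py .4445 .340 .026
```

```text
time_s: 1.43
eef_pos: [0.4439, 0.3422, 0.1118]
eef_rot: [0.0, 0.705, 0.71, 0.001]
wrist_force: [-0.5, -0.4, 0.5]
width: 0.0926
t 1.53 pos [0.444  0.3424 0.1123] shift [-0.0025  0.0003  0.0863] turn [ 0.002  -0.0013  0.0072] F [ 0.257  -0.0362  0.3774] w 0.09296489150554219
```

View pics/a.png

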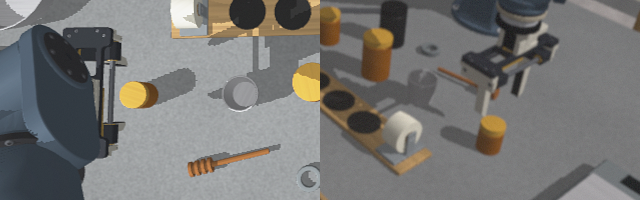

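```bash
python3 - <<'E'
from h import *
s=get_state()["eef_pos"];print(s)
for n in("top","scene"):
    print(n,proj(n,[s,s+[.055,0,0],s-[.055,0,0],[.4445,.340,.064],[.4445,.34,0]]).round(1).tolist())
p,d=snapshot("top");q,d2=snapshot("scene")
a=cv2.resize(p[200:360,40:200],(480,480),interpolation=cv2.INTER_CUBIC);b=cv2.resize(q[200:360,420:580],(480,480)[::1],interpolation=cv2.INTER_CUBIC)
cv2.imwrite("pics/b.png",cv2.resize(np.hstack([a,b]),(800,400)))
E
```

```text
[0.44402478 0.34237855 0.1122618 ]
top [[120.7, 294.0], [122.1, 261.6], [119.2, 326.9], [133.5, 294.3], [146.8, 295.0]]
scene [[497.0, 283.0], [477.7, 294.0], [515.4, 272.6], [491.2, 302.0], [485.4, 326.4]]
```

View pics/b.png

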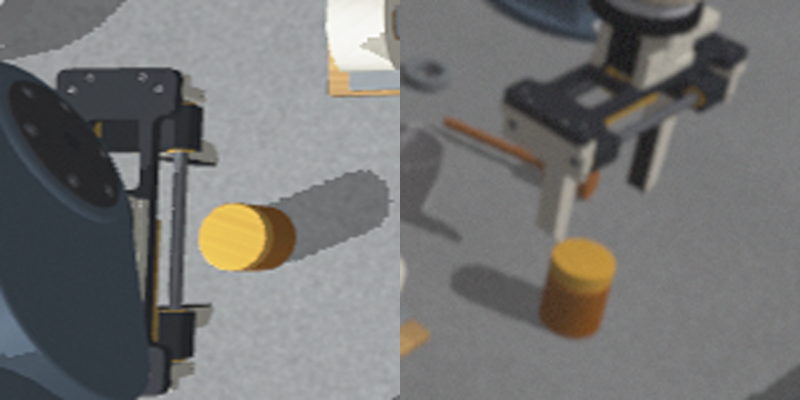

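```bash
python3 -m crank '[[[0,0,0.007,-0.0025,0,0.014,1],[0,0,0.007,-0.0025,0,0.028,1],[0,0,0.007,-0.0025,0,0.042,1],[0,0,0.007,-0.0025,0,0.056,1],[0,0,0.007,-0.0025,0,0.070,1],[0,0,0.007,-0.0025,0,0.080,1],[0,0,0.007,-0.0025,0,0.086,1],[0,0,0.007,-0.0025,0,0.086,1]]]' 30; python3 go.py .4445 .340 .026
python3 -m crank '[[[0,0,0,0,0,0,0],[0,0,0,0,0,0,0],[0,0,0,0,0,0,0],[0,0,0,0,0,0,0],[0,0,0,0,0,0,0],[0,0,0,0,0,0,0],[0,0,0,0,0,0,0],[0,0,0,0,0,0,0]]]' 30; python3 go.py .4445 .340 .13
```

```text
time_s: 2.3
eef_pos: [0.4435, 0.3389, 0.024]
eef_rot: [-0.0, 0.707, 0.707, -0.001]
wrist_force: [0.2, -0.1, -0.2]
width: 0.0931
t 2.3 pos [0.4435 0.3389 0.024 ] shift [ 0.0011  0.001  -0.002 ] turn [-0.001   0.0006 -0.0008] F [ 0.2412 -0.1391 -0.1938] w 0.09306018958317454
time_s: 2.97
eef_pos: [0.4439, 0.339, 0.0247]
eef_rot: [0.0, 0.707, 0.707, 0.0]
wrist_force: [-0.3, 0.5, 0.8]
width: 0.0489
t 2.97 pos [0.4439 0.339  0.0247] shift [ 0.001   0.0006 -0.1053] turn [ 0.0001 -0.     -0.001 ] F [-0.2501  0.4805  0.8086] w 0.04886849575703023
```

```bash
python3 -m crank '[[[0,0,0,0,0,-0.015,0],[0,0,0,0,0,-0.045,0],[0,0,0,-0.005,0.003,-0.080,0],[0,0,0,-0.025,0.014,-0.110,0],[0,0,0,-0.055,0.030,-0.120,0],[0,0,0,-0.088,0.049,-0.120,0],[0,0,0,-0.121,0.068,-0.120,0],[0,0,0,-0.154,0.087,-0.120,0]]]' 30; python3 go.py .603 .059 .08
python3 -m crank '[[[0,0,0,-0.032,0.018,0,0],[0,0,0,-0.062,0.035,0,0],[0,0,0,-0.090,0.051,0,0],[0,0,0,-0.110,0.063,0,0],[0,0,0,-0.122,0.070,0.01,0],[0,0,0,-0.126,0.072,0.025,0],[0,0,0,-0.126,0.072,0.040,0],[0,0,0,-0.126,0.072,0.050,0]]]' 30; python3 go.py .603 .059 .039
```

```text
time_s: 3.63
eef_pos: [0.5311, 0.1833, 0.1448]
eef_rot: [0.0, 0.707, 0.707, 0.0]
wrist_force: [1.2, -0.0, -2.4]
width: 0.0488
t 3.63 pos [0.5311 0.1833 0.1448] shift [-0.1243  0.0719  0.0648] turn [ 0.0002 -0.     -0.0005] F [ 1.2401 -0.0219 -2.426 ] w 0.04882762952501685
time_s: 4.3
eef_pos: [0.6015, 0.0589, 0.0923]
eef_rot: [-0.001, 0.708, 0.707, -0.001]
wrist_force: [-0.4, -0.0, -1.8]
width: 0.0489
t 4.3 pos [0.6015 0.0589 0.0923] shift [0.0001 0.0016 0.0533] turn [-0.0026 -0.0001 -0.0013] F [-0.4347 -0.0484 -1.7534] w 0.048902034663084376
```

```bash
python3 -m crank '[[[0,0,0,0,0.0015,0.012,0],[0,0,0,0,0.0015,0.024,0],[0,0,0,0,0.0015,0.034,0],[0,0,0,0,0.0015,0.042,0],[0,0,0,0,0.0015,0.047,0],[0,0,0,0,0.0015,0.050,0],[0,0,0,0,0.0015,0.052,0],[0,0,0,0,0.0015,0.052,0]]]' 30; python3 go.py .603 .059 .038
```

```text
time_s: 4.97
eef_pos: [0.6041, 0.0589, 0.0426]
eef_rot: [0.0, 0.707, 0.707, 0.0]
wrist_force: [0.8, -0.7, -1.6]
width: 0.0488
t 4.97 pos [0.6041 0.0589 0.0426] shift [ 0.0001 -0.0011  0.0046] turn [ 0.0001  0.     -0.001 ] F [ 0.8115 -0.6836 -1.6046] w 0.04883979921533179
```

```bash
python3 -m crank '[[[0,0,0,0,-0.0005,0.001,0],[0,0,0,0,-0.0005,0.002,0],[0,0,0,0,-0.0005,0.003,0],[0,0,0,0,-0.0005,0.004,0],[0,0,0,0,-0.0005,0.004,0],[0,0,0,0,-0.0005,0.004,0],[0,0,0,0,-0.0005,0.004,0],[0,0,0,0,-0.0005,0.004,0]]]' 30; python3 go.py .603 .059 .038
```

```text
time_s: 5.63
eef_pos: [0.6036, 0.0588, 0.0387]
eef_rot: [0.0, 0.707, 0.707, 0.0]
wrist_force: [-0.8, 0.1, -1.7]
width: 0.0486
t 5.63 pos [0.6036 0.0588 0.0387] shift [ 0.0002 -0.0006  0.0007] turn [ 0.     0.    -0.001] F [-0.7706  0.1448 -1.7086] w 0.048604150047248044
```

```bash
python3 -m crank '[[[0,0,0,0,0,0.001,0],[0,0,0,0,0,0.0015,0],[0,0,0,0,0,0.0015,0],[0,0,0,0,0,0.0015,0],[0,0,0,0,0,0.0015,0],[0,0,0,0,0,0.0015,0],[0,0,0,0,0,0.0015,0],[0,0,0,0,0,0.0015,0]]]' 30; python3 go.py .603 .059 .038
```

```text
time_s: 6.3
eef_pos: [0.6038, 0.0589, 0.0377]
eef_rot: [0.0, 0.707, 0.707, 0.0]
wrist_force: [-1.3, 0.2, 5.4]
width: 0.0486
t 6.3 pos [0.6038 0.0589 0.0377] shift [ 0.0001 -0.0008 -0.0003] turn [ 0.0004 -0.     -0.0009] F [-1.2729  0.1512  5.439 ] w 0.0485973417388989
```

```bash
python3 -m crank '[[[0,0,0,0,0,0,1],[0,0,0,0,0,0,1],[0,0,0,0,0,0,1],[0,0,0,0,0,0,1],[0,0,0,0,0,0,1],[0,0,0,0,0,-0.02,1],[0,0,0,0,0,-0.05,1],[0,0,0,0,0,-0.085,1]]]' 30; 
python3 -m crank '[[[0,0,0,0,0,-0.035,1],[0,0,0,-0.008,-0.028,-0.040,1],[0,0,0,-0.016,-0.056,-0.040,1],[0,0,0,-0.024,-0.084,-0.040,1],[0,0,0,-0.032,-0.112,-0.040,1],[0,0,0,-0.040,-0.139,-0.040,1],[0,0,0,-0.040,-0.139,-0.040,1],[0,0,0,-0.040,-0.139,-0.040,1]]]' 30; python3 go.py .463 .019 .046
python3 - <<'E'
from h import *
p,d=snapshot("top");cv2.imwrite("pics/c.png",p)
for m,s,c in comps(gold(p),150):
    k=cloud("top",d,m);print(s,*top_circle(k))
E
```

```text
time_s: 6.97
eef_pos: [0.6025, 0.0588, 0.1217]
eef_rot: [-0.001, 0.707, 0.707, -0.001]
wrist_force: [0.6, -0.2, -0.2]
width: 0.0924
time_s: 7.63
eef_pos: [0.4642, 0.0188, 0.1626]
eef_rot: [0.0, 0.708, 0.707, 0.0]
wrist_force: [0.5, 0.8, 0.7]
width: 0.093
t 7.63 pos [0.4642 0.0188 0.1626] shift [ 0.0002 -0.0013  0.1166] turn [ 0.0007  0.     -0.0017] F [0.5081 0.8012 0.7402] w 0.09296316648438277
[276 191  27  25 353] [0.60500032 0.06106545 0.07755133] 0.04791906476020813 [0.61196974 0.06275684 0.07762547]
[396 265  37  32 887] [ 0.46488521 -0.16210195  0.08446282] 0.056733228266239166 [ 0.46494721 -0.16205574  0.08442667]
[481 281  27  21 424] [ 0.44757047 -0.31471986  0.04627282] 0.039392925798892975 [ 0.44726748 -0.3143759   0.04639979]
```

View pics/c.png

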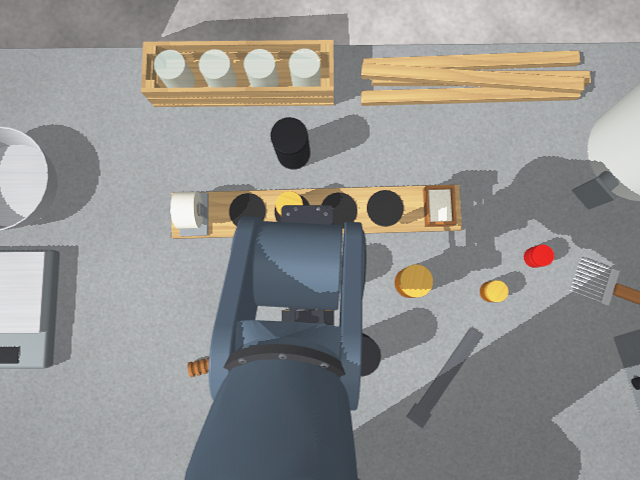

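jar_2 stands on mat_b (lid at pixel ~(290,205)); the arm covers jar_4, as expected. Grasp jar_4.

```bash
python3 -m crank '[[[0,0,0,0,-0.001,0.015,1],[0,0,0,0,-0.001,0.035,1],[0,0,0,0,-0.001,0.055,1],[0,0,0,0,-0.001,0.075,1],[0,0,0,0,-0.001,0.093,1],[0,0,0,0,-0.001,0.107,1],[0,0,0,0,-0.001,0.115,1],[0,0,0,0,-0.001,0.117,1]]]' 45; python3 go.py .463 .019 .046
python3 -m crank '[[[0,0,0,0,0,0,0],[0,0,0,0,0,0,0],[0,0,0,0,0,0,0],[0,0,0,0,0,0,0],[0,0,0,0,0,0,0],[0,0,0,0,0,0,0],[0,0,0,0,0,0,0],[0,0,0,0,0,0,0]]]' 45; python3 go.py .609 -.118 .06
```

```text
time_s: 8.35
eef_pos: [0.4637, 0.0192, 0.0438]
eef_rot: [-0.001, 0.707, 0.707, -0.001]
wrist_force: [0.1, 0.1, 0.2]
width: 0.0929
t 8.35 pos [0.4637 0.0192 0.0438] shift [-0.0002 -0.0007 -0.0022] turn [-0.0016 -0.0001 -0.0007] F [0.059  0.0957 0.1611] w 0.09291937698572782
time_s: 9.02
eef_pos: [0.4636, 0.019, 0.0457]
eef_rot: [0.0, 0.707, 0.707, 0.0]
wrist_force: [-2.5, -0.1, 7.0]
width: 0.0664
t 9.02 pos [0.4636 0.019  0.0457] shift [-0.1369  0.1455 -0.0143] turn [ 0.0003  0.     -0.0009] F [-2.5305 -0.1018  6.9717] w 0.06642001224729079
```

```bash
python3 -m crank '[[[0,0,0,0,0,-0.010,0],[0,0,0,0,0,-0.030,0],[0,0,0,0,0,-0.055,0],[0,0,0,0,0.003,-0.080,0],[0,0,0,-0.005,0.010,-0.100,0],[0,0,0,-0.018,0.024,-0.110,0],[0,0,0,-0.036,0.042,-0.110,0],[0,0,0,-0.056,0.062,-0.110,0]]]' 45; python3 go.py .609 -.118 .1
python3 -m crank '[[[0,0,0,-0.022,0.022,0,0],[0,0,0,-0.043,0.044,0,0],[0,0,0,-0.060,0.062,0,0],[0,0,0,-0.072,0.075,0.010,0],[0,0,0,-0.079,0.081,0.027,0],[0,0,0,-0.081,0.083,0.047,0],[0,0,0,-0.081,0.083,0.062,0],[0,0,0,-0.081,0.083,0.070,0]]]' 45; python3 go.py .609 -.118 .0587
```

```text
time_s: 9.68
eef_pos: [0.5258, -0.0374, 0.1565]
eef_rot: [0.0, 0.707, 0.707, 0.0]
wrist_force: [0.7, 0.7, -4.8]
width: 0.0664
t 9.68 pos [ 0.5258 -0.0374  0.1565] shift [-0.0806  0.0831  0.0566] turn [ 0.001   0.0001 -0.0001] F [ 0.7443  0.7064 -4.8074] w 0.06638552865858544
time_s: 10.35
eef_pos: [0.6071, -0.118, 0.0831]
eef_rot: [-0.002, 0.708, 0.707, -0.001]
wrist_force: [-0.7, 0.2, -5.5]
width: 0.0667
t 10.35 pos [ 0.6071 -0.118   0.0831] shift [0.     0.002  0.0244] turn [-0.0036 -0.001  -0.0014] F [-0.6909  0.1643 -5.5394] w 0.06669269396563703
```

```bash
python3 -m crank '[[[0,0,0,0,0.001,0.008,0],[0,0,0,0,0.001,0.014,0],[0,0,0,0,0.001,0.019,0],[0,0,0,0,0.001,0.022,0],[0,0,0,0,0.001,0.024,0],[0,0,0,0,0.001,0.0255,0],[0,0,0,0,0.001,0.0265,0],[0,0,0,0,0.001,0.0265,0]]]' 45; python3 go.py .609 -.118 .0587
```

```text
time_s: 11.02
eef_pos: [0.6095, -0.1182, 0.0588]
eef_rot: [0.0, 0.707, 0.707, 0.0]
wrist_force: [-0.6, -0.8, -5.8]
width: 0.0667
t 11.02 pos [ 0.6095 -0.1182  0.0588] shift [ 0.0002 -0.0005  0.0001] turn [ 0.0004  0.0001 -0.001 ] F [-0.6233 -0.7661 -5.7648] w 0.06674845506078665
```

```bash
python3 -m crank '[[[0,0,0,0,0,0.001,0],[0,0,0,0,0,0.0015,0],[0,0,0,0,0,0.0015,0],[0,0,0,0,0,0.0015,0],[0,0,0,0,0,0.0015,0],[0,0,0,0,0,0.0015,0],[0,0,0,0,0,0.0015,0],[0,0,0,0,0,0.0015,0]]]' 45; python3 go.py .609 -.118 .0587
```

```text
time_s: 11.68
eef_pos: [0.6096, -0.1182, 0.0587]
eef_rot: [0.0, 0.707, 0.707, 0.0]
wrist_force: [-4.5, 1.5, 8.2]
width: 0.0667
t 11.68 pos [ 0.6096 -0.1182  0.0587] shift [ 0.0002 -0.0006  0.    ] turn [ 0.0007  0.0003 -0.0009] F [-4.4662  1.4591  8.242 ] w 0.06666410768465868
```

```bash
python3 -m crank '[[[0,0,0,0,0,0,1],[0,0,0,0,0,0,1],[0,0,0,0,0,0,1],[0,0,0,0,0,0,1],[0,0,0,0,0,-0.005,1],[0,0,0,0,0,-0.025,1],[0,0,0,0,0,-0.055,1],[0,0,0,0,0,-0.09,1]]]' 45; 
python3 -m crank '[[[0,0,0,0,0,-0.020,1],[0,0,0,-0.008,-0.028,-0.020,1],[0,0,0,-0.016,-0.056,-0.020,1],[0,0,0,-0.026,-0.086,-0.020,1],[0,0,0,-0.036,-0.116,-0.020,1],[0,0,0,-0.0445,-0.1445,0,1],[0,0,0,-0.0445,-0.1445,0.01,1],[0,0,0,-0.0445,-0.1445,0.02,1]]]' 40; python3 go.py .465 -.1625 .036
```

```text
time_s: 12.35
eef_pos: [0.6085, -0.1179, 0.1472]
eef_rot: [-0.001, 0.707, 0.707, -0.001]
wrist_force: [0.3, 0.8, -0.9]
width: 0.0933
time_s: 13.02
eef_pos: [0.4642, -0.1629, 0.1271]
eef_rot: [0.0, 0.708, 0.706, 0.0]
wrist_force: [0.4, -0.9, 0.5]
width: 0.0932
t 13.02 pos [ 0.4642 -0.1629  0.1271] shift [0.0004 0.0007 0.0911] turn [ 0.0005  0.0002 -0.0024] F [ 0.3903 -0.8721  0.4688] w 0.09322636328414394
```

```bash
python3 -m crank '[[[0,0,-0.002,0,0.0005,0.012,1],[0,0,-0.002,0,0.0005,0.028,1],[0,0,-0.002,0,0.0005,0.044,1],[0,0,-0.002,0,0.0005,0.060,1],[0,0,-0.002,0,0.0005,0.075,1],[0,0,-0.002,0,0.0005,0.086,1],[0,0,-0.002,0,0.0005,0.090,1],[0,0,-0.002,0,0.0005,0.090,1]]]' 40; python3 go.py .465 -.1625 .036
python3 -m crank '[[[0,0,0,0,0,0,0],[0,0,0,0,0,0,0],[0,0,0,0,0,0,0],[0,0,0,0,0,0,0],[0,0,0,0,0,0,0],[0,0,0,0,0,0,0],[0,0,0,0,0,0,0],[0,0,0,0,0,0,0]]]' 40; python3 go.py .605 -.029 .1
```

```text
time_s: 13.68
eef_pos: [0.4655, -0.1623, 0.0364]
eef_rot: [-0.001, 0.707, 0.708, -0.0]
wrist_force: [-0.9, 0.8, 0.6]
width: 0.0931
t 13.68 pos [ 0.4655 -0.1623  0.0364] shift [-0.0002 -0.0005  0.0004] turn [-0.0011 -0.0005  0.0014] F [-0.9492  0.8176  0.5655] w 0.09306842668054771
time_s: 14.35
eef_pos: [0.4654, -0.1626, 0.0374]
eef_rot: [0.0, 0.707, 0.707, 0.0]
wrist_force: [-0.7, 0.8, 5.3]
width: 0.0574
t 14.35 pos [ 0.4654 -0.1626  0.0374] shift [ 0.1334  0.1398 -0.0626] turn [0.0001 0.0001 0.001 ] F [-0.7494  0.8087  5.3092] w 0.05743319641406986
```

```bash
python3 -m crank '[[[0,0,0,0,0,-0.015,0],[0,0,0,0,0,-0.045,0],[0,0,0,0.010,0,-0.080,0],[0,0,0,0.030,0.003,-0.110,0],[0,0,0,0.054,0.016,-0.130,0],[0,0,0,0.078,0.038,-0.135,0],[0,0,0,0.098,0.062,-0.135,0],[0,0,0,0.114,0.088,-0.135,0]]]' 40; python3 go.py .605 -.029 .1
python3 -m crank '[[[0,0,0,0.012,0.022,0,0],[0,0,0,0.018,0.040,0,0],[0,0,0,0.0195,0.049,0.008,0],[0,0,0,0.0195,0.0525,0.026,0],[0,0,0,0.0195,0.0525,0.050,0],[0,0,0,0.0195,0.0525,0.074,0],[0,0,0,0.0195,0.0525,0.092,0],[0,0,0,0.0195,0.0525,0.098,0]]]' 40; python3 go.py .605 -.029 .0504
```

```text
time_s: 15.02
eef_pos: [0.5538, -0.0467, 0.1726]
eef_rot: [0.0, 0.707, 0.708, 0.0]
wrist_force: [0.2, -0.2, -2.5]
width: 0.0578
t 15.02 pos [ 0.5538 -0.0467  0.1726] shift [0.0176 0.0512 0.0726] turn [ 0.0004 -0.0001  0.0015] F [ 0.1888 -0.1839 -2.4517] w 0.057846406628689805
time_s: 15.68
eef_pos: [0.6033, -0.0291, 0.0704]
eef_rot: [-0.002, 0.707, 0.707, -0.002]
wrist_force: [-1.0, 0.7, -3.0]
width: 0.0576
t 15.68 pos [ 0.6033 -0.0291  0.0704] shift [0.0001 0.0018 0.02  ] turn [-0.0057 -0.0006  0.0006] F [-0.9919  0.6711 -3.0075] w 0.05756117308194249
```

```bash
python3 -m crank '[[[0,0,0,0,0,0.008,0],[0,0,0,0,0,0.014,0],[0,0,0,0,0,0.018,0],[0,0,0,0,0,0.021,0],[0,0,0,0,0,0.0225,0],[0,0,0,0,0,0.0235,0],[0,0,0,0,0,0.0235,0],[0,0,0,0,0,0.0235,0]]]' 40; python3 go.py .605 -.029 .0504
python3 -m crank '[[[0,0,0,0,0,0.001,0],[0,0,0,0,0,0.0015,0],[0,0,0,0,0,0.0015,0],[0,0,0,0,0,0.0015,0],[0,0,0,0,0,0.0015,0],[0,0,0,0,0,0.0015,0],[0,0,0,0,0,0.0015,0],[0,0,0,0,0,0.0015,0]]]' 40; python3 go.py .605 -.029 .0504
```

```text
time_s: 16.35
eef_pos: [0.6059, -0.0289, 0.051]
eef_rot: [0.0, 0.707, 0.707, 0.0]
wrist_force: [-0.1, 0.2, -2.9]
width: 0.0578
t 16.35 pos [ 0.6059 -0.0289  0.051 ] shift [-0.0001 -0.0009  0.0006] turn [0.0005 0.0001 0.001 ] F [-0.0929  0.2227 -2.9031] w 0.05778551971791247
time_s: 17.02
eef_pos: [0.606, -0.0289, 0.0504]
eef_rot: [0.0, 0.707, 0.707, 0.0]
wrist_force: [-3.2, 0.9, 8.1]
width: 0.0578
t 17.02 pos [ 0.606  -0.0289  0.0504] shift [-0.0001 -0.001  -0.    ] turn [0.0008 0.0001 0.0011] F [-3.1791  0.8715  8.0844] w 0.05784596877083601
```

```bash
python3 -m crank '[[[0,0,0,0,0,0,1],[0,0,0,0,0,0,1],[0,0,0,0,0,0,1],[0,0,0,0,0,0,1],[0,0,0,0,0,-0.010,1],[0,0,0,0,0,-0.040,1],[0,0,0,0,0,-0.075,1],[0,0,0,0,-0.005,-0.11,1]]]' 40; 
python3 -m crank '[[[0,0,0,-0.010,-0.025,-0.010,1],[0,0,0,-0.035,-0.053,-0.010,1],[0,0,0,-0.065,-0.080,-0.010,1],[0,0,0,-0.098,-0.100,-0.010,1],[0,0,0,-0.133,-0.115,-0.010,1],[0,0,0,-0.170,-0.130,-0.010,1],[0,0,0,-0.207,-0.143,-0.010,1],[0,0,0,-0.244,-0.154,-0.010,1]]]' 25; python3 go.py .447 -.315 .10
```

```text
time_s: 17.68
eef_pos: [0.6008, -0.0289, 0.1609]
eef_rot: [-0.0, 0.707, 0.707, -0.0]
wrist_force: [0.5, 0.5, 0.2]
width: 0.0928
time_s: 18.35
eef_pos: [0.4459, -0.2747, 0.1701]
eef_rot: [0.0, 0.707, 0.707, 0.0]
wrist_force: [0.6, -0.7, 0.3]
width: 0.093
t 18.35 pos [ 0.4459 -0.2747  0.1701] shift [-0.0403  0.001   0.0701] turn [0.0007 0.0005 0.001 ] F [ 0.5834 -0.7034  0.2926] w 0.09302603671433145
```

```bash
python3 -m crank '[[[0,0,0,-0.020,0.001,0.015,1],[0,0,0,-0.035,0.001,0.035,1],[0,0,0,-0.041,0.001,0.055,1],[0,0,0,-0.041,0.001,0.070,1],[0,0,0,-0.041,0.001,0.085,1],[0,0,0,-0.041,0.001,0.100,1],[0,0,0,-0.041,0.001,0.105,1],[0,0,0,-0.041,0.001,0.105,1]]]' 25; python3 go.py .447 -.315 .012
```

```text
time_s: 19.02
eef_pos: [0.4476, -0.3138, 0.0636]
eef_rot: [-0.001, 0.707, 0.707, -0.0]
wrist_force: [-1.1, -0.0, -0.4]
width: 0.0927
t 19.02 pos [ 0.4476 -0.3138  0.0636] shift [-0.0013 -0.0006  0.0516] turn [-0.0012 -0.001   0.001 ] F [-1.1146 -0.0393 -0.39  ] w 0.09271312458125135
```

```bash
python3 -m crank '[[[0,0,0,-0.001,0,0.010,1],[0,0,0,-0.001,0,0.020,1],[0,0,0,-0.001,0,0.030,1],[0,0,0,-0.001,0,0.039,1],[0,0,0,-0.001,0,0.046,1],[0,0,0,-0.001,0,0.050,1],[0,0,0,-0.001,0,0.051,1],[0,0,0,-0.001,0,0.051,1]]]' 25; python3 go.py .447 -.315 .012
python3 -m crank '[[[0,0,0,0,0,0,0],[0,0,0,0,0,0,0],[0,0,0,0,0,0,0],[0,0,0,0,0,0,0],[0,0,0,0,0,0,0],[0,0,0,0,0,0,0],[0,0,0,0,0,0,0],[0,0,0,0,0,0,0]]]' 25; python3 go.py .605 .147 .16
python3 -m crank '[[[0,0,0,0,0,-0.010,0],[0,0,0,0,0,-0.035,0],[0,0,0,0,0,-0.065,0],[0,0,0,0,0,-0.095,0],[0,0,0,0.005,0,-0.120,0],[0,0,0,0.022,0.003,-0.140,0],[0,0,0,0.048,0.008,-0.145,0],[0,0,0,0.080,0.016,-0.145,0]]]' 25; python3 go.py .605 .147 .16
```

```text
time_s: 19.68
eef_pos: [0.4479, -0.315, 0.0129]
eef_rot: [-0.0, 0.707, 0.707, -0.0]
wrist_force: [-0.3, 0.0, -0.4]
width: 0.0931
t 19.68 pos [ 0.4479 -0.315   0.0129] shift [-0.     -0.0009  0.0009] turn [-0.0003 -0.0003  0.001 ] F [-0.3473  0.021  -0.3795] w 0.09309367517109124
time_s: 20.35
eef_pos: [0.448, -0.315, 0.0132]
eef_rot: [0.0, 0.707, 0.707, -0.0]
wrist_force: [0.2, -0.6, -0.4]
width: 0.0445
t 20.35 pos [ 0.448  -0.315   0.0132] shift [ 0.4619  0.1574 -0.1468] turn [0.    0.    0.001] F [ 0.1845 -0.5725 -0.4422] w 0.044521326725481064
time_s: 21.02
eef_pos: [0.4644, -0.2355, 0.1607]
eef_rot: [0.002, 0.707, 0.707, 0.0]
wrist_force: [1.1, -0.5, -1.7]
width: 0.0398
t 21.02 pos [ 0.4644 -0.2355  0.1607] shift [0.3826 0.1403 0.0003] turn [ 0.0033  0.0022 -0.0009] F [ 1.0807 -0.4715 -1.7014] w 0.039798195813107416
```

```bash
python3 -m crank '[[[0,0,0,0.036,0.012,0,0],[0,0,0,0.073,0.026,0,0],[0,0,0,0.110,0.040,0,0],[0,0,0,0.147,0.054,0,0],[0,0,0,0.184,0.068,0,0],[0,0,0,0.221,0.082,0,0],[0,0,0,0.258,0.096,0,0],[0,0,0,0.294,0.110,0,0]]]' 25; python3 go.py .605 .147 .10
python3 -m crank '[[[0,0,0,0.035,0.012,0,0],[0,0,0,0.062,0.021,0,0],[0,0,0,0.080,0.027,0.002,0],[0,0,0,0.087,0.030,0.012,0],[0,0,0,0.0875,0.030,0.030,0],[0,0,0,0.0875,0.030,0.048,0],[0,0,0,0.0875,0.030,0.060,0],[0,0,0,0.0875,0.030,0.060,0]]]' 25
python3 go.py .605 .147 .028
python3 - <<'E'
from h import *
for n in("scene","top"):
    p,d=snapshot(n);cv2.imwrite(f"pics/d_{n}.png",p)
E
```

```text
time_s: 21.68
eef_pos: [0.5738, 0.0612, 0.1589]
eef_rot: [0.0, 0.707, 0.708, 0.0]
wrist_force: [-0.1, -0.1, -0.9]
width: 0.0395
t 21.68 pos [0.5738 0.0612 0.1589] shift [0.0857 0.0312 0.0589] turn [ 0.0003 -0.      0.0012] F [-0.1212 -0.139  -0.9316] w 0.039540734028203184
time_s: 22.35
eef_pos: [0.6019, 0.1456, 0.0954]
eef_rot: [-0.001, 0.707, 0.707, -0.002]
wrist_force: [-0.2, -1.1, -1.9]
width: 0.0396
t 22.35 pos [0.6019 0.1456 0.0954] shift [0.0014 0.0034 0.0674] turn [-0.0045  0.0009  0.0004] F [-0.224  -1.0568 -1.8601] w 0.03957291813189422
```

View pics/d_scene.png

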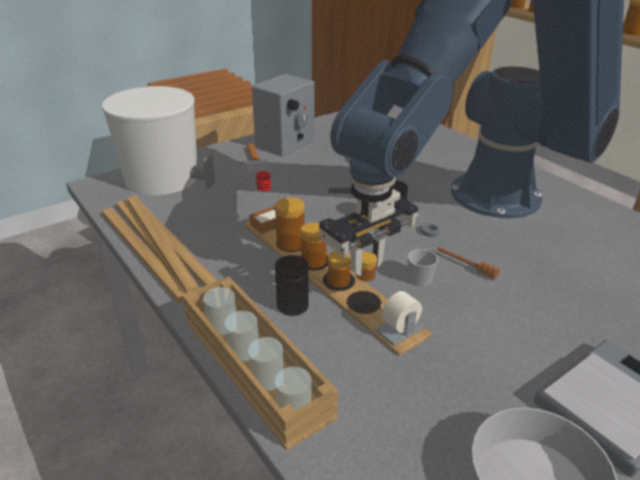

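```bash
python3 -m crank '[[[0,0,0,0.001,0.001,0.010,0],[0,0,0,0.001,0.001,0.022,0],[0,0,0,0.001,0.001,0.034,0],[0,0,0,0.001,0.001,0.046,0],[0,0,0,0.001,0.001,0.055,0],[0,0,0,0.001,0.001,0.061,0],[0,0,0,0.001,0.001,0.065,0],[0,0,0,0.001,0.001,0.065,0]]]' 25; python3 go.py .605 .1475 .0262
python3 - <<'E'
from h import *
p,d=snapshot("scene");a=cv2.resize(p[220:340,280:440],(640,480),interpolation=cv2.INTER_CUBIC);cv2.imwrite("pics/e.png",a)
E
```

```text
time_s: 23.12
eef_pos: [0.6042, 0.1476, 0.0322]
eef_rot: [-0.0, 0.707, 0.707, -0.001]
wrist_force: [-0.4, -0.1, -1.8]
width: 0.04
t 23.12 pos [0.6042 0.1476 0.0322] shift [-0.0001  0.0008  0.006 ] turn [-0.0012  0.0002  0.001 ] F [-0.4295 -0.0764 -1.7604] w 0.03999524116175587
```

View pics/e.png

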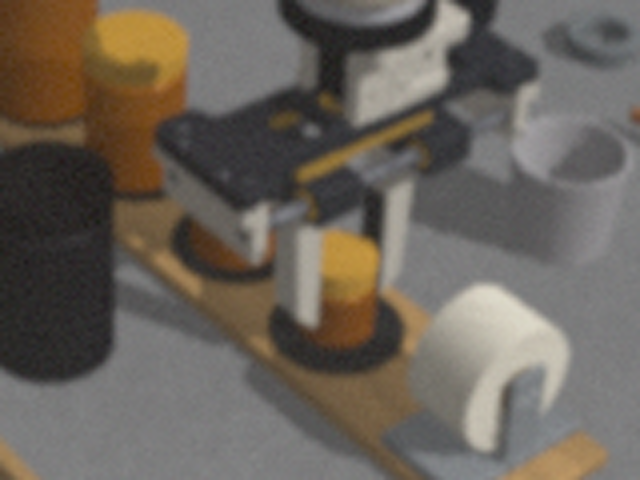

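jar_1 (crop ≈(348,290)) is upright and just over mat_a, clear of jar_2 and the dispenser. Lower gently.

```bash
python3 -m crank '[[[0,0,0,0,0.0005,0.001,0],[0,0,0,0,0.0005,0.002,0],[0,0,0,0,0.0005,0.003,0],[0,0,0,0,0.0005,0.004,0],[0,0,0,0,0.0005,0.005,0],[0,0,0,0,0.0005,0.0055,0],[0,0,0,0,0.0005,0.0055,0],[0,0,0,0,0.0005,0.0055,0]]]' 25; python3 go.py .605 .1475 .0262
```

```text
time_s: 23.83
eef_pos: [0.6056, 0.1477, 0.0306]
eef_rot: [0.0, 0.707, 0.707, 0.001]
wrist_force: [-10.7, -2.2, 26.2]
width: 0.0394
t 23.83 pos [0.6056 0.1477 0.0306] shift [-0.0002 -0.0006  0.0044] turn [ 0.0014 -0.0001  0.0011] F [-10.7376  -2.1665  26.2483] w 0.03938848974904212
```

```bash
python3 -m crank '[[[0,0,0,0,0,-0.001,0],[0,0,0,0,0,-0.002,0],[0,0,0,0,0,-0.003,0],[0,0,0,0,0,-0.0035,0],[0,0,0,0,0,-0.0035,0],[0,0,0,0,0,-0.0035,0],[0,0,0,0,0,-0.0035,0],[0,0,0,0,0,-0.0035,0]]]' 25; python3 go.py .605 .1475 .0262
```

```text
time_s: 24.5
eef_pos: [0.605, 0.1476, 0.031]
eef_rot: [-0.0, 0.707, 0.707, -0.0]
wrist_force: [0.0, 0.5, -1.8]
width: 0.0396
t 24.5 pos [0.605  0.1476 0.031 ] shift [-0.0001  0.      0.0048] turn [-0.0002  0.0001  0.001 ] F [ 0.0059  0.5047 -1.8227] w 0.03955932247468143
```

Now release, rise, and retreat towards the robot, clear of the view.

```bash
python3 -m crank '[[[0,0,0,0,0,0.0015,0],[0,0,0,0,0,0.0015,0],[0,0,0,0,0,0.0015,1],[0,0,0,0,0,0.0015,1],[0,0,0,0,0,0.0015,1],[0,0,0,0,0,0.0015,1],[0,0,0,0,0,0.0015,1],[0,0,0,0,0,0.0015,1]]]' 25
python3 -m crank '[[[0,0,0,0,0,-0.015,1],[0,0,0,0,0,-0.045,1],[0,0,0,0,0,-0.080,1],[0,0,0,0,0,-0.110,1],[0,0,0,0.005,-0.020,-0.140,1],[0,0,0,0.025,-0.050,-0.150,1],[0,0,0,0.050,-0.080,-0.150,1],[0,0,0,0.080,-0.105,-0.150,1]]]' 25
python3 -m crank '[[[0,0,0,0.025,-0.030,0,1],[0,0,0,0.050,-0.060,0,1],[0,0,0,0.075,-0.090,0,1],[0,0,0,0.100,-0.110,0,1],[0,0,0,0.125,-0.130,0,1],[0,0,0,0.150,-0.150,0,1],[0,0,0,0.150,-0.150,0,1],[0,0,0,0.150,-0.150,0,1]]]' 25
python3 - <<'E'
from h import *
np.set_printoptions(precision=4,suppress=True)
print(get_state()["eef_pos"])
for n in("top","scene"):
    p,d=snapshot(n);cv2.imwrite(f"pics/f_{n}.png",p);print(n)
    for m,s,c in comps(gold(p),80):
        print(s,*top_circle(cloud(n,d,m)))
    if n=="top":
        g=np.zeros(d.shape,bool); g[265:320,215:265]=1
        k=cloud(n,d,g); k=k[(k[:,2]>.05)&(k[:,2]<.07)];print("beaker",cv2.minEnclosingCircle(k[:,:2].astype(np.float32)) if len(k) else 0)
a=[cv2.imread(f"pics/f_{n}.png") for n in("top","scene")]
cv2.imwrite("pics/f.png",cv2.resize(np.vstack([a[0][150:350,120:520],a[1][160:360,200:600]]),(800,800))[:, :]) 
cv2.imwrite("pics/f2.png",np.hstack([a[0][150:350,120:520],a[1][160:360,200:600]]))
E
```

```text
time_s: 25.17
eef_pos: [0.605, 0.1476, 0.0295]
eef_rot: [-0.0, 0.707, 0.707, -0.0]
wrist_force: [-0.2, -0.3, -0.6]
width: 0.0748
time_s: 25.83
eef_pos: [0.4986, 0.2275, 0.1806]
eef_rot: [0.0, 0.707, 0.707, 0.001]
wrist_force: [0.4, 1.2, 1.0]
width: 0.093
time_s: 26.5
eef_pos: [0.349, 0.3782, 0.1796]
eef_rot: [0.0, 0.706, 0.708, 0.0]
wrist_force: [0.8, 0.4, 0.8]
width: 0.0931
[0.349  0.3782 0.1796]
top
[ 368  176   43   46 1354] [ 0.6099 -0.1182  0.1196] 0.06719747185707092 [ 0.6093 -0.1179  0.1196]
[323 185  33  38 916] [ 0.6063 -0.0296  0.0976] 0.05783437192440033 [ 0.6059 -0.0294  0.0976]
[275 191  28  30 626] [0.6047 0.0609 0.0776] 0.049200959503650665 [0.604  0.0607 0.0776]
[233 195  23  25 417] [0.6059 0.1455 0.0595] 0.040479376912117004 [0.6053 0.1455 0.0596]
beaker ((0.4456306993961334, 0.15014326572418213), 0.03280387446284294)
scene
[274 197  30  23 505] [ 0.61   -0.1144  0.1175] 0.07035006582736969 [ 0.6114 -0.1121  0.1174]
[298 223  29  22 468] [ 0.6048 -0.0249  0.0954] 0.06418944150209427 [ 0.6073 -0.0237  0.0953]
[324 250  27  20 378] [0.6052 0.0644 0.0753] 0.051242388784885406 [0.6053 0.066  0.0752]
[354 278  20  19 296] [0.607  0.1494 0.0574] 0.043042778968811035 [0.6066 0.1504 0.0574]
```

View pics/f2.png

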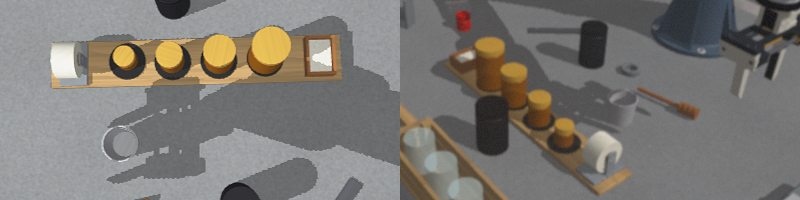

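All four jars stand upright on their mats, from smallest beside the dispenser to largest beside the tray. They are within about 2 mm of the mat centres, and the beaker has not moved.

```bash
python3 -c "
from workcell import *
print(hand_in())"
```

```text
the job is handed in; nothing more can be done
None
```

All four honey jars are on the labelling board in order of size: jar_1 on mat_a beside the dispenser, jar_2 on mat_b, jar_3 on mat_c and jar_4 on mat_d. I handed the job in at about 27 s of robot time, with the gripper open and well clear of everything.

**Centring:** in the last top picture every jar is about 1–2 mm from its mat centre. The worst is jar_1, about 2 mm off along the row.

**Upright:** the lid heights measured 0.060, 0.078, 0.098 and 0.120 m, as expected for jars standing upright on the mats.

**Beaker and black jars:** the beaker is still at (0.445, 0.150), within 1 mm of where it started. I did not touch the black look-alikes; I checked those only by eye.

**What disagreed or went less smoothly:**
- **Camera offset:** the scene camera reads about 4 mm more in y and 2 mm less in z than the top camera, for jars and mats alike. I used the top camera throughout, so the offset cancels.
- **mat_c:** it was only measured from the top view. In the scene view it merged with a black jar.
- **jar_1:** the fingers were still closing when the lift began, so they gripped it about 4 mm off the planned height. It touched the mat early and pressed with about 26 N, well under the 120 N wrist limit. I backed off before letting go, and it may have dropped a fraction of a millimetre onto the mat.

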